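# Show the flashlight's lens to the shelf camera at the set distance

## Task

Set the shelf camera's focus gauge: pull its upright tab out along the track until the tab stands right over the dark index bar, then let go of it. Then pick up the flashlight and hold it still in the air for the camera, its lens straight above the tab, in the middle of the camera's line of sight and pointed squarely into the camera (which looks down at a slant). Leave everything else as it stands, and finish while still holding the flashlight there.

Things in the scene. Friction and masses are not known exactly. Their poses are not given: they have to be found in the camera images.
- flashlight_lens (a point): centre of the round glass lens face, 62 mm from the flashlight's middle along its +x, on its eight-sided head (34 mm across flats, 34 mm long)
- flashlight_tail (a point): centre of the end face (rubber button) of the eight-sided tail cap (34 mm across, 18 mm long), 62 mm from the flashlight's middle along its -x
- flashlight: black plastic flashlight, 124 mm long, 90 to 180 g, lying on the shelf, on the left or the right, lens pointing anywhere within 1.6 rad of straight ahead. Origin on its axis at mid-length, 17 mm above the shelf; x axis towards the lens. Grip the round barrel, 26 mm diameter, from 44 mm behind to 28 mm ahead of the origin; centre of mass within 8 mm of the origin
- stand: fixed camera stand; origin on the shelf at the middle of its gauge track, where the fully-in tab stands. Its -x points along the track towards the robot's side (yaw within 0.2 rad): an aluminium strip 60 mm wide, 3 mm thick, ending 140 mm before the origin. Its white base, 110 x 120 x 16 mm, is centred 130 mm behind the origin (+x), with a post, 142 mm behind, that carries the camera
- camera: small round white camera, 56 mm diameter, 46 mm long, on the post, fixed. Origin at the centre of its front glass, 120 mm behind the stand's origin, 240 mm above the shelf. It looks along its own -x axis, out over the track and 20 degrees downwards; its y axis is level
- gauge_tab (a point): middle of the top of the gauge's upright black plastic tab, 44.5 mm above the shelf; tab 10 mm thick along the track, 20 mm wide across, 40 mm tall, on the end of a steel blade 18 mm wide that slides along the track (its top 8.5 mm above the shelf). Axes as the stand's. Pinch the tab across its width and pull to the stand's -x
- index_bar (a point): middle of the dark index bar that lies across the track (5 mm wide along the track, 4 mm above the shelf, with small square ends beside the track); the blade passes over it. Axes as the stand's. It is clamped firmly: leave it where it is
- gauge (a joint): how far the gauge is pulled out (m), 0 to 0.115, starts at 0 to 0.02. A spring draws it in with up to 1.5 N but a 3 N friction brake holds it where it is left: pulling takes 3 to 5 N. The tab is at the stand's origin at 0, and over the index bar at 0.05 to 0.10, depending on where the bar is
- canister: screw-top aluminium canister, 70 mm diameter, 92 mm tall, upright; origin at the middle of its underside; bystander, loose
- pen_cup: grey ceramic cup of pens, 74 mm diameter, 90 mm tall, pens up to 150 mm, upright; origin at the middle of its underside; bystander, loose
- key_fob: red plastic key fob, 42 x 32 x 11 mm with a wire ring, lying flat; origin at the middle of its underside; bystander, loose
- padlock: brass padlock, body 42 x 45 x 20 mm, lying flat; origin at the middle of its underside; bystander, loose
- sanitizer: clear plastic bottle, 48 mm diameter, 120 mm tall, upright; origin at the middle of its underside; bystander, loose
- glasses_case: grey fabric glasses case, 160 x 62 x 40 mm, lying flat; origin at the middle of its underside; bystander, loose
Things that resemble listed ones, but are neither listed nor needed, are in the scene too. Of the things that look like the flashlight, the smallest one is meant.

How it is judged (in metres and radians):
On the way, in this order (a step that is already met when the one before it is completed fails the run):
1. the gauge's tab stands over the index bar (within 7 mm) and has been let go (x of gauge_tab in the frame of index_bar between -0.007 and 0.007 m and contact force between the fingers and stand below 0.3 N), for 0.3 s.
2. the flashlight is lifted clear of the shelf (height (world z) of flashlight above 0.08 m), for 0.2 s.
At the end, for the whole second after the job is handed in: tab over the index bar within 9 mm; flashlight at rest in the air, held by the fingers alone; lens within 20 mm of above the tab along the track, within 20 mm of the line of sight sideways and up or down, facing the camera, axis within 0.17 rad of the line of sight (x of gauge_tab in the frame of index_bar between -0.009 and 0.009 m and x of flashlight_lens in the frame of gauge_tab between -0.02 and 0.02 m and y of flashlight_lens in the frame of camera between -0.02 and 0.02 m and z of flashlight_lens in the frame of camera between -0.02 and 0.02 m and angle between the x axis of flashlight and the x axis of camera, either way round below 0.17 rad and x of flashlight_tail in the frame of gauge_tab below -0.06 m and height (world z) of flashlight above 0.08 m and contact force between the fingers and flashlight above 1 N and contact force between flashlight and stand below 0.2 N and linear speed of flashlight below 0.02 m/s and angular speed of flashlight below 0.15 rad/s); the arm keeps its last pose, push and grip.
It fails at once if the index bar is shifted by more than 5 mm (distance of index_bar from where it was at the start of the episode above 0.005 m).
It fails at once if a bystander is shifted by more than 40 mm (distance of any of canister, pen_cup, key_fob, padlock, sanitizer, glasses_case from where it was at the start of the episode above 0.04 m).
It fails at once if an upright bystander is knocked over (angle between any of canister, pen_cup, sanitizer's own z axis and vertical above 0.5 rad).
It also fails if it takes over 54 s, if anything falls off the work surface, if the arm or the gripper's body presses on something with over 40 N, if the wrist force passes 120 N, or if a joint passes its speed limit or range.

## Robot

A 6-joint arm with a two-finger parallel gripper is mounted at the origin on the work surface. World frame = base frame: x ahead of the robot, y to its left, z up, the work surface at z = 0. Lengths are in m, angles in degrees, forces in N, time in s.
With the tool pointing down it reaches from about 0.4 to 0.825 m from the base axis. Payload 7 kg.
Tool frame: the origin (TCP) lies midway between the tips of the shut fingers; the grasp point (between the pads) lies 19 mm behind it (r.grip_depth is the distance from the TCP to the grasp point, in m); z points along the fingers, y is the line along which they close (so a half turn about z gives the same grasp; the last joint's range is limited). The gripper opens to 88 mm and grips with 3 to 60 N. Pads are 19 mm wide; open, the fingers measure 130 mm over their backs; the gripper's body (78 mm by 193 mm) begins 47 mm behind the grasp point.
Start: joints at [-50.185, 20.546, 0.682, 0, -70.136, -16.507], TCP at [0.267, -0.62, 0.206] pointing down, gripper open.
Joint ranges: [-176.03, 176.03], [-82.01, 121.73], [-58.28, 71.71], [-173.87, 95.51], [-174.79, -0.11], [-173.66, 173.66]. Speed limits (degrees/s): [136.94, 136.94, 172.46, 180, 180, 180].

## Interface

Orientations are given as [roll, pitch, yaw] about the fixed x, y, z axes, in that order (R = Rz(yaw) Ry(pitch) Rx(roll)).
In Python, from plant import r, capture, close_job, search_frame, outline_of gives the robot as it stands.
- The arm moves only by the shell command python3 -m creep 'ROWS' [FORCE]. ROWS is JSON, a list of rows, each a list of 7 numbers: the finger opening in mm, from 0 to 87.6, then the shift along the world's x, y, z in units of 25 mm (1.0 is 25 mm), then the turn, a rotation vector about the world's x, y, z in degrees. In form: [[hand, x, y, z, ax, ay, az], ...]. A call has 1 to 8 rows; each row shifts and turns the commanded pose from where the row before left it; what a row does not reach is not made up. A row lasts 1/12 s, in which the tool goes at most 41.7 mm and 7.16 degrees, less where a joint would pass 70% of its speed; a pose out of reach is approached as far as the arm can. A call is refused whole if a number of a shift passes 1 or a number of a turn 7.16, either way. A call with a gripper value outside its range is refused whole. The fingers move at their own pace and stop on an object; FORCE is the grip in N (left out, the last holds). Time passes only in rows, so rows that do not move let the fingers close. It gives the time, the measured TCP pose, the force, the opening and the grip force at its end, in the units of the state.
- r.get_state(): the state, without advancing time (a new reading comes with each control period).
- capture(name): name is "scene" or "top" or "wrist"; returns a dict with "frame" (384x512x3 uint8, red, green, blue), "K" (3x3 intrinsics, pixels), "origin" and "rotation" of the camera in the world. Camera axes: x right, y down, z forward; pixel columns grow to the right and rows downward; lengths in m; the calibration is good to about 2 mm. The wrist camera is an equidistant fisheye: a pixel r from the principal point sees the ray r / f radians off the axis. A picture is of the moment at which its call begins. There is no depth.
- close_job(): hands the job in; it is judged then, once.
Trained networks look in a picture, given as the dict that the camera call returned (one of the last four; its "shot" number tells which), for a name from the list of things; names that differ only in an ending like _2 or _b are one class to them, and where a whole thing is asked for, a point or a joint stands for the part that bears it (a point fixed in the world has none). Each returns a list of dicts, best first, with "conf" (0 to 1); they miss things now and then, are a little off and sometimes report something else, mostly with a low value. They report only what shows in the picture. A call takes as long as a camera call. They do not tell look-alikes from the thing itself.
- search_frame(picture, target): "bbox" ([left, top, right, bottom] in pixels, round what is visible of it).
- outline_of(picture, target): "region" (384x512 bool, what is visible of it) and "bbox" ([left, top, right, bottom] in pixels, round what is visible of it).
The state is a dict: "time_s": time; "joints": joint angles; "qd": joint speeds; "joint_torque": joint torques, N m; "tcp_pos": TCP position; "eef_rot": TCP orientation; "contact_force": force on the tool from outside, world axes, zero at the start; "moment": the same for the moment, N m; "gripper_width": finger opening in m; "gripper_force": force on a finger pad.
Only numpy, scipy, OpenCV 4.12 (cv2) and the standard library are available. Lean on these libraries where they do the work, as an engineer would, in place of code of your own. Each camera call takes 0.05 s, during which the arm holds its last target. There are 200 camera calls.

## Working session

There is one attempt and no reset: what is moved stays moved. The work goes in short steps, Python scripts to look and compute and a shell command to move; the robot and the scene stay as the last step left them, time stands still between calls to the robot, and variables do not carry over. Pictures are saved under pics/ and viewed, at most 10 in all, crops included, and the job is handed in when it is done.

```bash
ls; mkdir -p pics
cat > h.py <<'E'
import numpy as np, cv2
from plant import r, capture, close_job, search_frame, outline_of
def save(c,n,crop=None,k=1):
    f=c["frame"]
    if crop: f=f[crop[1]:crop[3],crop[0]:crop[2]]
    cv2.imwrite("pics/"+n,cv2.resize(f[:,:,::-1],None,fx=k,fy=k,interpolation=cv2.INTER_CUBIC))
def ray(c,u,v,fish=False):
    K=np.array(c["K"]);x=(u-K[0,2])/K[0,0];y=(v-K[1,2])/K[1,1]
    if fish:
        t=np.hypot(x,y);s=np.sinc(t/np.pi);d=np.array([x*s,y*s,np.cos(t)])
    else: d=np.array([x,y,1.]);d/=np.linalg.norm(d)
    return np.array(c["origin"]),np.array(c["rotation"])@d
def onz(c,u,v,z,fish=False):
    o,d=ray(c,u,v,fish);return o+d*(z-o[2])/d[2]
def tri(rs):
    A=np.zeros((3,3));b=np.zeros(3)
    for o,d in rs:
        P=np.eye(3)-np.outer(d,d);A+=P;b+=P@o
    p=np.linalg.solve(A,b);return p,[np.linalg.norm((np.eye(3)-np.outer(d,d))@(p-o)) for o,d in rs]
def proj(c,p,fish=False):
    K=np.array(c["K"]);q=np.array(c["rotation"]).T@(np.array(p)-np.array(c["origin"]))
    if fish:
        t=np.arctan2(np.hypot(q[0],q[1]),q[2]);n=np.hypot(q[0],q[1]);x,y=q[0]/n*t,q[1]/n*t
    else: x,y=q[:2]/q[2]
    return np.array([K[0,0]*x+K[0,2],K[1,1]*y+K[1,2]])
E
python3 - <<'E'
from h import *
cs={n:capture(n) for n in ("scene","top","wrist")}
for n,c in cs.items(): 
    print(n,np.round(c["K"],1).tolist(),np.round(c["origin"],3),np.round(c["rotation"],3).tolist())
for n in ("scene","top"):
    save(cs[n],n+".png",k=1.5)
    for t in ("flashlight","gauge_tab","index_bar","stand","camera","canister","pen_cup","key_fob","padlock","sanitizer","glasses_case"):
        print(n,t,[(np.round(d["bbox"]).tolist(),round(d["conf"],2)) for d in search_frame(cs[n],t)[:4]])
print(r.get_state())
E
```

```text
pics
scene [[348.3, 0.0, 256.5], [0.0, 348.3, 188.7], [0.0, 0.0, 1.0]] [1.018 0.326 1.074] [-146.395, -0.316, 127.081]
top [[497.2, 0.0, 264.0], [0.0, 497.2, 188.3], [0.0, 0.0, 1.0]] [ 0.306 -0.049  1.713] [-171.002, 1.074, -90.015]
wrist [[297.3, 0.0, 249.8], [0.0, 297.3, 194.0], [0.0, 0.0, 1.0]] [ 0.193 -0.652  0.384] [162.711, -0.024, 113.282]
scene flashlight [([347.0, 185.0, 397.0, 228.0], 0.96), ([364.0, 246.0, 412.0, 292.0], 0.74), ([321.0, 228.0, 341.0, 269.0], 0.63), ([171.0, 116.0, 201.0, 154.0], 0.33)]
scene gauge_tab [([224.0, 229.0, 245.0, 250.0], 0.69)]
scene index_bar []
scene stand [([186.0, 208.0, 272.0, 286.0], 0.85)]
scene camera [([185.0, 216.0, 210.0, 243.0], 0.6)]
scene canister [([308.0, 280.0, 321.0, 292.0], 0.72)]
scene pen_cup [([345.0, 302.0, 375.0, 337.0], 0.63)]
scene key_fob [([303.0, 278.0, 318.0, 289.0], 0.67)]
scene padlock [([186.0, 196.0, 198.0, 212.0], 0.58)]
scene sanitizer [([185.0, 210.0, 272.0, 282.0], 0.69), ([143.0, 162.0, 160.0, 190.0], 0.51), ([326.0, 226.0, 341.0, 264.0], 0.5)]
scene glasses_case [([170.0, 114.0, 200.0, 148.0], 0.57)]
top 
[... 671 characters left out ...]
.0], 0.61)]
{'time_s': 1.25, 'joints': array([-5.01870031e+01,  2.05474069e+01,  6.82285042e-01,  1.09488602e-03,
       -7.01375216e+01, -1.65068376e+01]), 'qd': array([-0.05076277, -0.04312142, -0.03227417, -0.07515848, -0.05258899,
       -0.0500973 ]), 'joint_torque': array([ 1.97238023e-04, -5.82385254e+01,  2.93302721e+01,  7.00277656e+00,
        1.23800177e-02, -2.47797260e-05]), 'tcp_pos': array([ 0.26702363, -0.61990971,  0.20595535]), 'eef_rot': array([ 1.79997758e+02, -1.73836963e-03, -1.56693469e+02]), 'contact_force': array([ 0.30699401,  0.48838771, -0.08613261]), 'moment': array([0.02070794, 0.07093011, 0.01788768]), 'gripper_force': 0.0, 'gripper_width': 0.08752163495395622}
```

```bash
sed -i 's/np.array(c\["rotation"\])/rot(c)/g' h.py
cat >> h.py <<'E'
from scipy.spatial.transform import Rotation as Ro
def rot(c): return Ro.from_euler("xyz",c["rotation"],degrees=True).as_matrix()
E
python3 - <<'E'
import cv2
a=cv2.imread("pics/scene.png");b=cv2.imread("pics/top.png")
cv2.imwrite("pics/scene_c.png",cv2.resize(a[150:530,180:640],None,fx=1.7,fy=1.55,interpolation=cv2.INTER_CUBIC))
cv2.imwrite("pics/top_c.png",cv2.resize(b[120:450,150:640],None,fx=1.6,fy=1.6,interpolation=cv2.INTER_CUBIC))
E
```

```text
(no output)
```

View pics/scene_c.png

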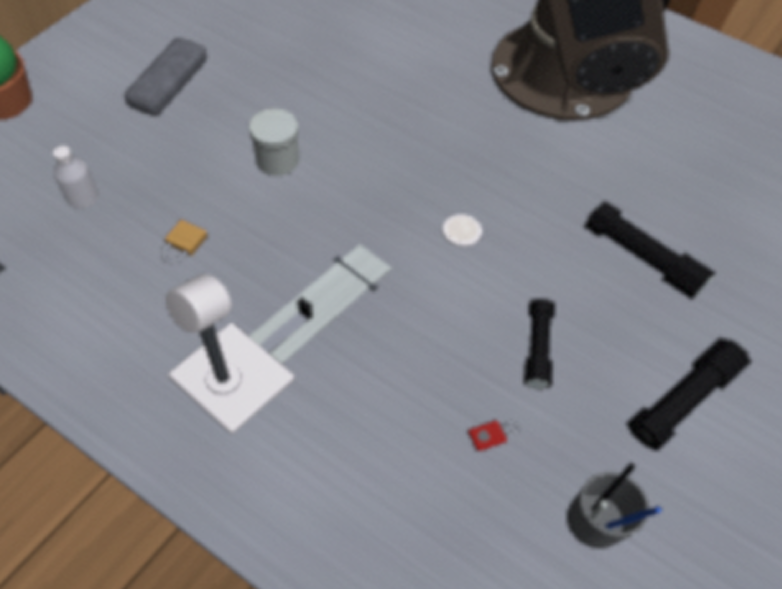

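View pics/top_c.png

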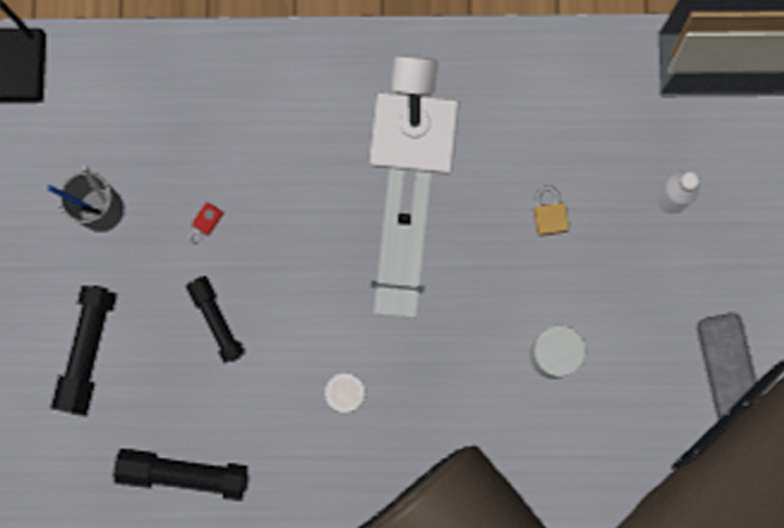

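Run:
```python
from h import *
s=capture("scene");t=capture("top")
T=lambda x,y:((150+x/1.6)/1.5,(120+y/1.6)/1.5)
S=lambda x,y:((180+x/1.7)/1.5,(150+y/1.55)/1.5)
for n,a,b in (("bar+-",(373,285),(375,288)),("bar2",(422,290),(338,262)),("tab",(404,217),(304,301)),("lens",(198,281),(538,381)),("tail",(236,356),(542,302)),("endA",(374,314),(390,267)),("endB",(415,316),(359,245)),("camfront?",(413,94),(214,300)),):
    p,e=tri([ray(t,*T(*a)),ray(s,*S(*b))]);print(n,np.round(p,4),np.round(e,4))
```

```text
bar+- [ 0.5396  0.0153 -0.0036] [0.0024 0.0024]
bar2 [ 0.5323 -0.055  -0.0098] [0.0033 0.0033]
tab [ 0.6316 -0.0314  0.0419] [0.0011 0.0011]
lens [0.5429 0.2673 0.0197] [0.0034 0.0034]
tail [0.435  0.2103 0.0195] [0.0034 0.0034]
endA [ 0.4979  0.0124 -0.0023] [0.0009 0.0009]
endB [ 0.494  -0.0457 -0.0009] [0.0022 0.0022]
camfront? [ 0.7573 -0.0451  0.225 ] [0.0011 0.0011]
```

```bash
python3 -m creep '[[87,0.5,1,0,0,0,-1.2],[87,0.5,1,0,0,0,-1.2],[87,0.5,1,0,0,0,-1.2],[87,0.5,1,0,0,0,-1.2],[87,0.5,1,0,0,0,-1.2],[87,0.5,1,0,0,0,-1.2],[87,0.5,1,0,0,0,-1.2],[87,0.5,1,0,0,0,-1.2]]' 20
python3 -m creep '[[87,0.5,1,0,0,0,-1.2],[87,0.5,1,0,0,0,-1.2],[87,0.5,1,0,0,0,-1.2],[87,0.5,1,0,0,0,-1.2],[87,0.5,1,0,0,0,-1.2],[87,0.5,1,0,0,0,-1.2],[87,0.5,1,0,0,0,-1.2],[87,0.5,1,0,0,0,-1.2]]'
python3 -m creep '[[87,0.5,1,0,0,0,-1.2],[87,0.5,1,0,0,0,-1.2],[87,0.5,1,0,0,0,-1.2],[87,0.5,1,0,0,0,-1.2],[87,0.5,1,0,0,0,-1.2],[87,0.5,1,0,0,0,-1.2],[87,0.5,1,0,0,0,-1.2],[87,0,0,0,0,0,0]]'
python3 - <<'E'
from h import *
c=capture("wrist");np.save("w1.npy",c,allow_pickle=True);save(c,"w1.png",k=1.5)
print(np.round(c["origin"],4),c["rotation"])
for n in ("gauge_tab","index_bar","stand","flashlight"): print(n,[(np.round(d["bbox"]).tolist(),round(d["conf"],2)) for d in search_frame(c,n)[:4]])
for p in ((.63,-.031,.0445),(.536,-.02,.004)): print(proj(c,p,True))
E
```

```text
time_s: 2.02
tcp_pos: [0.3675, -0.4187, 0.2061]
eef_rot: [-180.0, 0.0, -166.4]
contact_force: [0.9, 0.2, 0.5]
gripper_width: 0.0873
gripper_force: 0.0
time_s: 2.68
tcp_pos: [0.4675, -0.2186, 0.2063]
eef_rot: [-180.0, 0.0, -175.9]
contact_force: [-0.1, -0.1, -0.5]
gripper_width: 0.087
gripper_force: 0.0
time_s: 3.35
tcp_pos: [0.5566, -0.0416, 0.2059]
eef_rot: [180.0, 0.1, 175.8]
contact_force: [0.8, -0.3, 0.5]
gripper_width: 0.0867
gripper_force: 0.0
[ 0.4763 -0.0358  0.3846] [1.62617682e+02 5.46381017e-02 8.57617344e+01]
gauge_tab [([252.0, 216.0, 272.0, 270.0], 0.89)]
index_bar [([234.0, 149.0, 294.0, 156.0], 0.87), ([416.0, 67.0, 473.0, 156.0], 0.54)]
stand [([218.0, 114.0, 298.0, 324.0], 0.95)]
flashlight [([419.0, 68.0, 470.0, 156.0], 0.72), ([479.0, 1.0, 500.0, 8.0], 0.57)]
[262.90211898 229.44711555]
[265.6475554  149.11831877]
```

View pics/w1.png

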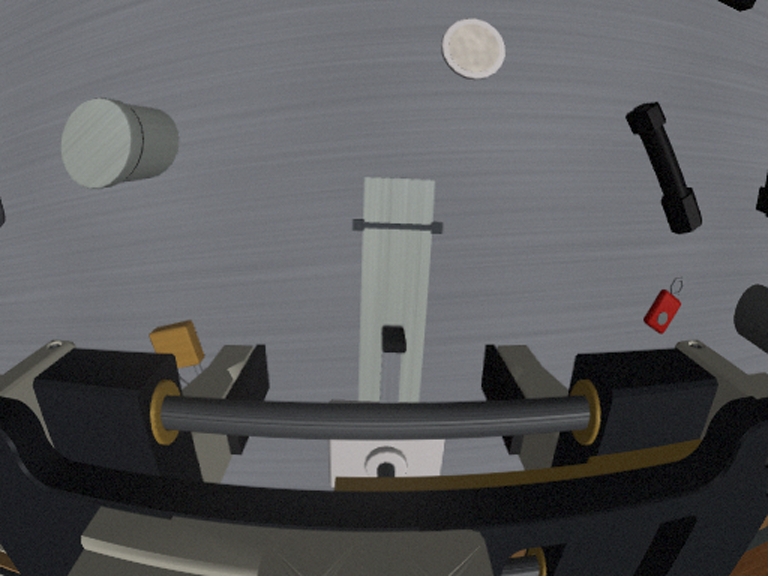

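Run:
```python
from h import *
c=np.load("w1.npy",allow_pickle=True).item()
P=lambda x,y,z:onz(c,x/1.5,y/1.5,z,True)
for n,a in dict(bL=(358,225,.004),bR=(437,228,.004),eL=(364,178,.003),eR=(434,180,.003),fL=(359,390,.003),fR=(423.5,390,.003),tabtop=(394,345,.0445),lens=(683,230,.017),tail=(645,108,.017)).items(): print(n,np.round(P(*a),4))
g=cv2.cvtColor(c["frame"],cv2.COLOR_RGB2GRAY)
print(g[210:250:1,263]); print(g[230,245:282]); print(g[220,245:282]); print(g[143:160,255])
save(c,"w1c.png",(215,130,315,290),4)
m=outline_of(c,"flashlight")
for d in m[:2]: print(d["bbox"],d["conf"])
reg=m[0]["region"];ys,xs=np.nonzero(reg)
q=np.array([onz(c,u,v,.017,True)[:2] for u,v in zip(xs,ys)]);mu=q.mean(0);w,V=np.linalg.eigh(np.cov(q.T));ax=V[:,1];pr=(q-mu)@ax
print(mu,ax,np.degrees(np.arctan2(ax[1],ax[0])),mu+ax*pr.min(),mu+ax*pr.max(),np.ptp(pr))
```

```text
bL [ 0.5346 -0.0548  0.004 ]
bR [0.5419 0.0132 0.004 ]
eL [ 0.4946 -0.0465  0.003 ]
eR [0.5002 0.0128 0.003 ]
fL [ 0.6958 -0.0678  0.003 ]
fR [ 0.7008 -0.0045  0.003 ]
tabtop [ 0.6307 -0.0313  0.0445]
lens [0.5503 0.2646 0.017 ]
tail [0.4342 0.2151 0.017 ]
[147 149 149 146 146 145 124  76  31  24  19  29  32  23  25  26  25  25
  30  29  30  32  30  31  28 105 116 116 118 117 117 117 115 118 115 116
 117 119 118 118]
[148 148 147 146 146 144 145 145 144  99  45  29  37  29  33  35  34  32
  30  31  30  33  32  32  32  52 142 150 150 147 144 148 147 149 149 148
 149]
[148 152 149 148 148 143 145 143 145  98  43  27  23  26  24  27  28  22
  19  22  25  21  17  20  86 138 144 148 150 146 146 146 147 149 149 152
 150]
[152 152 151 152 150 125  58  64  69 102 153 153 153 151 152 152 154]
[416.6, 67.5, 469.3, 155.6] 0.68
[0.48963226 0.23946897] [-0.87827164 -0.47816203] -151.43456989271178 [0.55199939 0.27342383] [0.43180661 0.20798665] 0.13685148162128433
```

View pics/w1c.png

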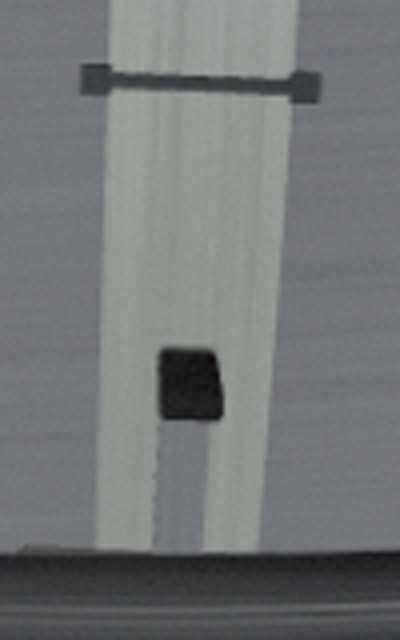

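```bash
python3 -m creep '[[87,0.42,0.06,-0.5,0,0,-0.25],[87,0.42,0.06,-0.8,0,0,-0.25],[87,0.42,0.06,-0.8,0,0,-0.25],[87,0.42,0.06,-0.8,0,0,-0.25],[87,0.42,0.06,-0.8,0,0,-0.25],[87,0.42,0.06,-0.8,0,0,-0.25],[87,0.42,0.06,-0.8,0,0,-0.25],[87,0,0,0,0,0,0]]'
python3 - <<'E'
from h import *
c=np.load("w1.npy",allow_pickle=True).item()
print(onz(c,262.5,234.7,.0445,True),onz(c,260,217,.006,True),onz(c,254.3,230,.0445,True),onz(c,270.3,230,.0445,True))
print(r.get_state()["tcp_pos"],r.get_state()["eef_rot"])
w=capture("wrist");np.save("w2.npy",w,allow_pickle=True)
print([(np.round(d["bbox"]).tolist(),round(d["conf"],2)) for d in search_frame(w,"gauge_tab")])
for d in search_frame(w,"gauge_tab")[:1]:
    a=d["bbox"];b=search_frame(w,"index_bar")[:1]
    print(b,onz(w,(a[0]+a[2])/2,a[3],.0445,True),onz(w,(a[0]+a[2])/2,a[1],.0445,True))
save(w,"w2.png",k=1.5)
E
```

```text
time_s: 4.32
tcp_pos: [0.6268, -0.0354, 0.0692]
eef_rot: [-179.9, -0.3, 173.9]
contact_force: [-1.1, -0.3, -1.3]
gripper_width: 0.0869
gripper_force: 0.0
[ 0.63723659 -0.03192319  0.0445    ] [ 0.62840552 -0.03334296  0.006     ] [ 0.62993982 -0.04179395  0.0445    ] [ 0.63148963 -0.02177825  0.0445    ]
[ 0.62676586 -0.03542743  0.06919055] [-179.9206967    -0.31179499  173.8525579 ]
[([244.0, 201.0, 274.0, 269.0], 0.58)]
[{'bbox': [207.1, 87.6, 303.6, 102.9], 'conf': 0.82}] [ 0.67300344 -0.03359371  0.0445    ] [ 0.61576364 -0.02807591  0.0445    ]
```

View pics/w2.png

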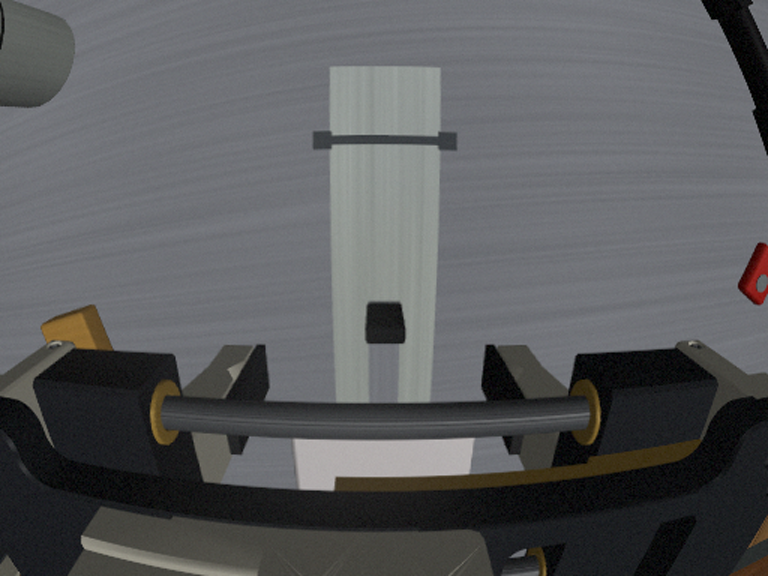

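```bash
python3 -m creep '[[87,0.07,0.05,-0.5,0,0,0],[87,0.07,0.05,-0.5,0,0,0],[87,0.07,0.05,-0.5,0,0,0],[87,0,0,-0.5,0,0,0],[60,0,0,0,0,0,0],[30,0,0,0,0,0,0],[10,0,0,0,0,0,0],[10,0,0,0,0,0,0]]' 20
python3 - <<'E'
from h import *
a=np.load("w1.npy",allow_pickle=True).item();b=np.load("w2.npy",allow_pickle=True).item()
print(tri([ray(a,262.5,234.7,True),ray(b,256.7,228.7,True)]))
for n,p,q in (("barL",(358,225),(321,140)),("barR",(437,228),(448,141)),("endL",(364,178),(330,67)),("endR",(434,180),(441,68))):
    print(n,tri([ray(a,p[0]/1.5,p[1]/1.5,True),ray(b,q[0]/1.5,q[1]/1.5,True)]),onz(b,q[0]/1.5,q[1]/1.5,.004,True))
print(r.get_state()["tcp_pos"],r.get_state()["gripper_width"],r.get_state()["gripper_force"])
E
```

```text
time_s: 5.18
tcp_pos: [0.6338, -0.0306, 0.0241]
eef_rot: [180.0, 0.1, 174.0]
contact_force: [0.2, 0.3, -0.2]
gripper_width: 0.0658
gripper_force: 0.0
(array([ 0.63941235, -0.03187633,  0.03991723]), [np.float64(7.997194267993434e-06), np.float64(7.99719426793966e-06)])
barL (array([ 0.53429617, -0.05479344,  0.00620354]), [np.float64(7.08558753625076e-05), np.float64(7.085587536246162e-05)]) [ 0.53419384 -0.05511708  0.004     ]
barR (array([0.54181925, 0.01314086, 0.004734  ]), [np.float64(2.07391172138852e-05), np.float64(2.073911721390123e-05)]) [0.54180458 0.01328181 0.004     ]
endL (array([ 0.49444388, -0.04612013,  0.00472517]), [np.float64(0.0003867587257075619), np.float64(0.0003867587257075404)]) [ 0.4942173  -0.04579548  0.004     ]
endR (array([0.50031917, 0.01350976, 0.0020364 ]), [np.float64(0.0005465976969625216), np.float64(0.0005465976969625257)]) [0.50076357 0.01373228 0.004     ]
[ 0.63379205 -0.03056099  0.02407789] 0.06582666274095554 0.0
```

```bash
python3 -m creep '[[60,0,-0.04,-0.3,0,0,0],[50,0,0,0,0,0,0],[30,0,0,0,0,0,0],[10,0,0,0,0,0,0],[10,0,0,0,0,0,0],[10,0,0,0,0,0,0],[10,0,0,0,0,0,0],[10,0,0,0,0,0,0]]' 20
```

```text
time_s: 5.85
tcp_pos: [0.6335, -0.0312, 0.0161]
eef_rot: [180.0, 0.0, 174.0]
contact_force: [-1.4, 7.8, 1.0]
gripper_width: 0.0193
gripper_force: 20.1
```

```bash
python3 -m creep '[[10,-0.3,0.033,0,0,0,0],[10,-0.5,0.055,0,0,0,0],[10,-0.5,0.055,0,0,0,0],[10,-0.5,0.055,0,0,0,0],[10,-0.5,0.055,0,0,0,0],[10,-0.5,0.055,0,0,0,0],[10,-0.5,0.055,0,0,0,0],[10,-0.2,0.02,0,0,0,0]]'
python3 -m creep '[[10,0,0,0,0,0,0],[10,0,0,0,0,0,0]]'
python3 - <<'E'
from h import *
c=capture("wrist");np.save("w3.npy",c,allow_pickle=True);save(c,"w3.png",(150,90,380,310),3)
print(r.get_state()["tcp_pos"])
for n in ("gauge_tab","index_bar"): print(n,[(np.round(d["bbox"]).tolist(),round(d["conf"],2)) for d in search_frame(c,n)[:4]])
print(proj(c,(.538,-.0209,.004),True),proj(c,(.5343,-.0548,.004),True),proj(c,(.5419,.0131,.004),True))
E
```

```text
time_s: 6.52
tcp_pos: [0.5453, -0.0215, 0.0161]
eef_rot: [179.9, 0.1, 174.0]
contact_force: [3.9, 1.5, -7.6]
gripper_width: 0.0195
gripper_force: 20.0
time_s: 6.68
tcp_pos: [0.5453, -0.0215, 0.0161]
eef_rot: [180.0, -0.0, 174.0]
contact_force: [-0.7, 5.9, 0.4]
gripper_width: 0.0194
gripper_force: 20.0
[ 0.5454881  -0.02157124  0.01606051]
gauge_tab [([232.0, 216.0, 269.0, 319.0], 0.82)]
index_bar [([194.0, 202.0, 306.0, 223.0], 0.84)]
[250.11063915 212.79079016] [200.90968387 212.46279347] [299.44497025 213.02794078]
```

View pics/w3.png

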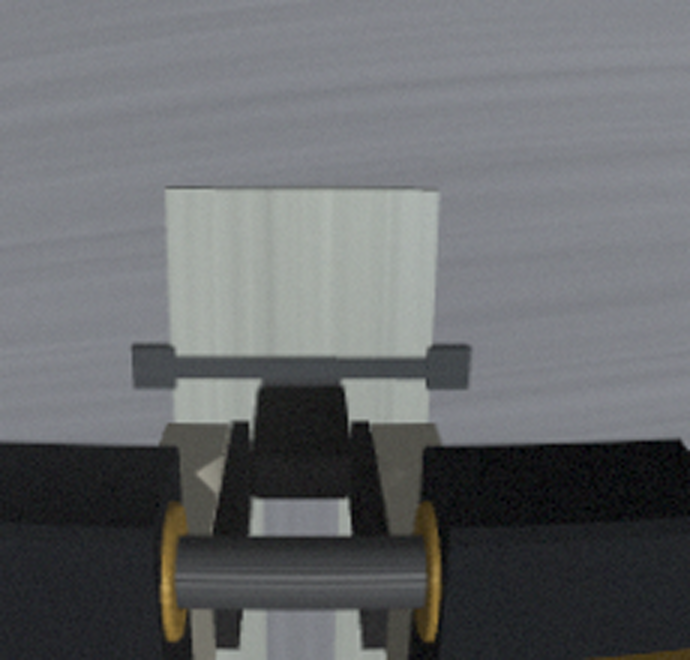

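Run:
```python
from h import *
c=np.load("w3.npy",allow_pickle=True).item()
for n,u,v,z in (("bar",250.3,211.7,.004),("fb",250.3,217.7,.0045),("fb2",250.3,217.7,.0085),("ft",250,241.7,.0445),("rt",250,255.7,.0445)): print(n,onz(c,u,v,z,True))
```

```text
bar [ 0.53721657 -0.02068664  0.004     ]
fb [ 0.5414298 -0.021131   0.0045   ]
fb2 [ 0.53983404 -0.02096606  0.0085    ]
ft [ 0.53997316 -0.02117849  0.0445    ]
rt [ 0.5489822  -0.02213041  0.0445    ]
```

```bash
python3 -m creep '[[10,-0.15,0.015,0,0,0,0],[10,-0.14,0.015,0,0,0,0],[10,0,0,0,0,0,0],[10,0,0,0,0,0,0],[40,0,0,0,0,0,0],[60,0,0,0,0,0,0],[60,0,0,0,0,0,0],[60,0,0,0,0,0,0]]'
python3 - <<'E'
from h import *
c=capture("wrist");np.save("w4.npy",c,allow_pickle=True);save(c,"w4.png",(150,90,380,310),3)
print(r.get_state()["tcp_pos"],r.get_state()["gripper_width"])
g=cv2.cvtColor(c["frame"],cv2.COLOR_RGB2GRAY);print(g[200:265,252]);print(g[200:230,200])
E
```

```text
time_s: 7.5
tcp_pos: [0.5381, -0.0217, 0.0159]
eef_rot: [-180.0, -0.0, 173.9]
contact_force: [1.4, 0.4, -0.7]
gripper_width: 0.041
gripper_force: 0.0
[ 0.53820006 -0.02167565  0.0159276 ] 0.04437387798188748
[168 167 170 168 165 164 168 166 166 165 167 167 166 167 164 165 162 140
  92  60  45  28  37  30  27  29  31  29  30  32  30  25  29  29  30  29
  29  28  30  25  29  28  34  32  29  33  32  38  36  34  30  35  35  33
  37  33  24  46 104 131 131 126 129 128 129]
[133 131 130 134 132 130 130 130 128 130 132 133 131 131  82  59  71  77
  73  78  77  78  74  75  71  76  71  73  74 132]
```

View pics/w4.png

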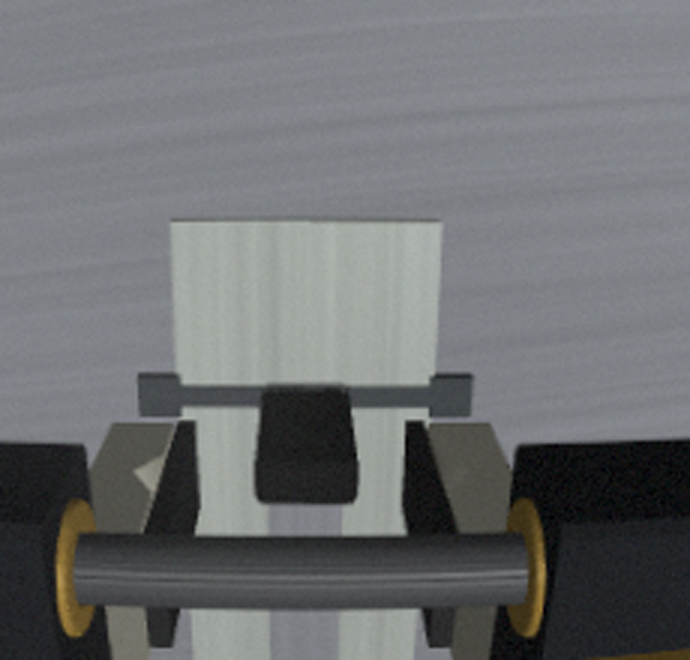

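Run:
```python
from h import *
c=np.load("w4.npy",allow_pickle=True).item()
for n,u,v,z in (("barL",203,221.8,.004),("barR",300.5,221.7,.004),("bar",252,221.8,.004),("fb",252,218.5,.0085),("ft",252,243.3,.0445),("rt",252,257.6,.0445)): print(n,onz(c,u,v,z,True))
```

```text
barL [ 0.53412858 -0.05462714  0.004     ]
barR [0.54126141 0.0133111  0.004     ]
bar [ 0.5375601  -0.02049493  0.004     ]
fb [ 0.53328763 -0.02007532  0.0085    ]
ft [ 0.53384153 -0.02031917  0.0445    ]
rt [ 0.54309388 -0.02127468  0.0445    ]
```

```bash
python3 -m creep '[[70,0,0,0.5,0,0,0],[87,0,0,1,0,0,0],[87,0,0,1,0,0,0],[87,0,0,1,0,0,0],[87,-0.2,0.8,1,0,0,4],[87,-0.2,1,1,0,0,4],[87,-0.2,1,1,0,0,4],[87,-0.2,1,0.5,0,0,4]]'
python3 -m creep '[[87,-0.2,1,0,0,0,4],[87,-0.3,1,0,0,0,4],[87,-0.3,1,0,0,0,4],[87,-0.3,1,0,0,0,4],[87,-0.3,1,0,0,0,1.5],[87,-0.2,1,0,0,0,0],[87,0,0,0,0,0,0],[87,0,0,0,0,0,0]]'
python3 - <<'E'
from h import *
c=capture("wrist");np.save("w5.npy",c,allow_pickle=True);save(c,"w5.png",k=1.5)
print(r.get_state()["tcp_pos"],r.get_state()["joints"])
m=outline_of(c,"flashlight")
for d in m[:3]: print(d["bbox"],d["conf"])
for z in (.006,.017):
  for d in m[:1]:
    ys,xs=np.nonzero(d["region"])
    q=np.array([onz(c,u,v,z,True)[:2] for u,v in zip(xs,ys)]);mu=q.mean(0);w,V=np.linalg.eigh(np.cov(q.T));ax=V[:,1];pr=(q-mu)@ax
    print(mu,np.degrees(np.arctan2(ax[1],ax[0])),mu+ax*pr.min(),mu+ax*pr.max(),np.ptp(pr))
E
```

```text
time_s: 8.22
tcp_pos: [0.5192, 0.0745, 0.1943]
eef_rot: [180.0, 0.2, -169.9]
contact_force: [0.8, 0.8, 0.5]
gripper_width: 0.0867
gripper_force: 0.0
time_s: 8.88
tcp_pos: [0.478, 0.2245, 0.1908]
eef_rot: [-180.0, -0.0, -152.4]
contact_force: [0.5, -0.9, 0.5]
gripper_width: 0.0872
gripper_force: 0.0
[0.47816405 0.22365277 0.19075078] [ 4.63727617e+01  7.34007840e+00 -1.90526669e+01  6.17563790e-04
 -6.36551002e+01 -1.08856121e+02]
[362.4, 159.5, 448.0, 252.8] 0.85
[242.5, 129.4, 275.3, 238.5] 0.63
[302.1, 1.1, 435.6, 109.3] 0.59
[0.418285   0.44265532] 165.59118997745247 [0.49960367 0.4217629 ] [0.34751754 0.46083691] 0.15702538032538887
[0.41794244 0.43491854] 165.59118997745247 [0.49680125 0.41465811] [0.34931567 0.45255015] 0.15227541809366935
```

View pics/w5.png

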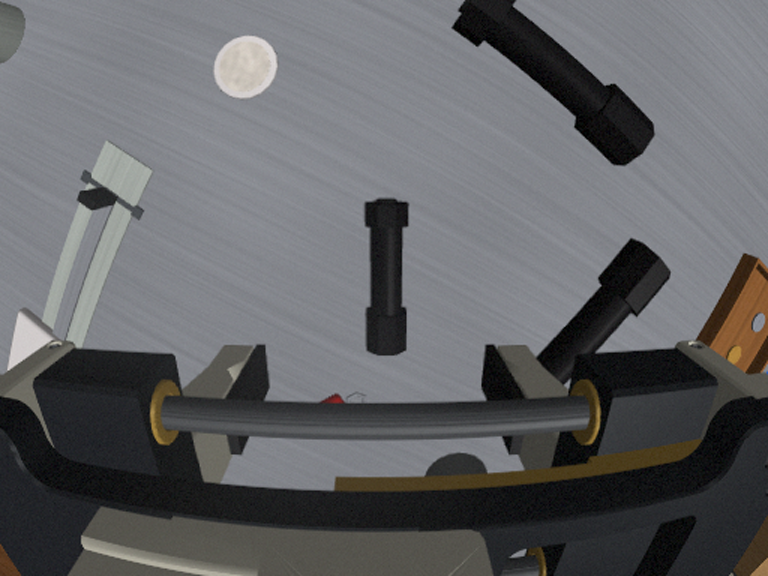

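Run:
```python
from h import *
a=np.load("w1.npy",allow_pickle=True).item();c=np.load("w5.npy",allow_pickle=True).item()
P=lambda x,y,z:onz(c,x/1.5,y/1.5,z,True)
# centreline points: tail cap/barrel edge, barrel/head edge, far bottom edge of head
for n,x,y,z in (("tailend_top",386,199,.034),("capedge",386,228,.017),("headedge",386,307,.017),("lens_top",386,337,.034),("lens_bot",386,353,.002),("L",371,268,.017),("R",402,268,.017)): print(n,P(x,y,z))
# two-view height: barrel/head & cap junction
w1=lambda x,y:ray(a,x/1.5,y/1.5,True)
w5=lambda x,y:ray(c,x/1.5,y/1.5,True)
print(tri([w1(672,193),w5(386,307)]),tri([w1(650,127),w5(386,228)]))
save(c,"w5c.png",(230,120,290,250),4)
```

```text
tailend_top [0.43151605 0.20886727 0.034     ]
capedge [0.45338436 0.22086364 0.017     ]
headedge [0.51232063 0.25211677 0.017     ]
lens_top [0.53019553 0.26120242 0.034     ]
lens_bot [0.55593493 0.27575577 0.002     ]
L [0.48823821 0.22546842 0.017     ]
R [0.47650254 0.24789435 0.017     ]
(array([0.51458056, 0.25354186, 0.00909441]), [np.float64(0.00010273282668117511), np.float64(0.00010273282668123252)]) (array([0.45256555, 0.22059567, 0.01681251]), [np.float64(0.0008801063058298618), np.float64(0.0008801063058295824)])
```

View pics/w5c.png

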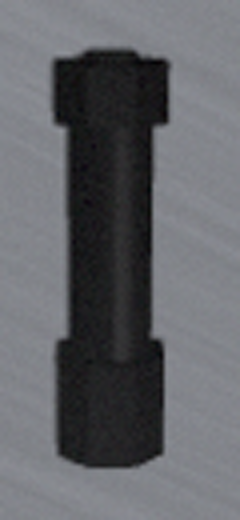

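```bash
python3 -m creep '[[87,0.1,0.2,-0.5,0,0,0],[87,0.1,0.2,-1,0,0,0],[87,0.05,0.15,-1,0,0,0],[87,0,0,-1,0,0,0],[87,0,0,-1,0,0,0],[87,0,0,-1,0,0,0],[87,0,0,-1,0,0,0],[80,0,0,-0.3,0,0,0]]' 30
python3 -m creep '[[60,0,0,0,0,0,0]]'
```

```text
time_s: 9.65
tcp_pos: [0.4833, 0.2347, 0.0177]
eef_rot: [-179.9, -0.3, -152.7]
contact_force: [-1.0, -0.7, 0.0]
gripper_width: 0.0836
gripper_force: 0.0
time_s: 9.73
tcp_pos: [0.4839, 0.2354, 0.0191]
eef_rot: [-179.9, -0.2, -152.6]
contact_force: [-0.0, -0.6, -0.1]
gripper_width: 0.0789
gripper_force: 0.0
```

```bash
python3 -m creep '[[60,0,0.06,-0.3,0,0,0],[50,0,0,-0.26,0,0,0],[40,0,0,0,0,0,0],[20,0,0,0,0,0,0],[10,0,0,0,0,0,0],[10,0,0,0,0,0,0],[10,0,0,0,0,0,0],[10,0,0,0,0,0,0]]' 30
python3 -m creep '[[10,0,0,0,0,0,0],[10,0,0,0,0,0,0]]'
```

```text
time_s: 10.4
tcp_pos: [0.4849, 0.2391, 0.0073]
eef_rot: [180.0, 0.0, -152.5]
contact_force: [0.4, 1.0, -0.2]
gripper_width: 0.0261
gripper_force: 0.0
time_s: 10.57
tcp_pos: [0.4849, 0.2389, 0.0072]
eef_rot: [-180.0, 0.0, -152.5]
contact_force: [-0.1, -1.6, 7.1]
gripper_width: 0.0138
gripper_force: 8.6
```

```bash
python3 -m creep '[[30,0,0,0,0,0,0],[60,0,0,0,0,0,0],[60,0,0,0,0,0,0],[60,0,0,0,0,0,0]]'
python3 - <<'E'
from h import *
c=capture("wrist");np.save("w6.npy",c,allow_pickle=True);save(c,"w6.png",(130,60,370,320),2.3)
print(r.get_state()["tcp_pos"],r.get_state()["gripper_width"],r.get_state()["contact_force"])
for d in outline_of(c,"flashlight")[:3]:
    ys,xs=np.nonzero(d["region"]);print(d["bbox"],d["conf"],[(y,xs[ys==y].min(),xs[ys==y].max()) for y in np.unique(ys)[::12]])
print([proj(c,p,True) for p in ((.488,.2393,.03),(.4496,.2189,.03),(.4333,.2102,.03),(.488,.2393,.017),(.4333,.2102,.017))])
E
```

```text
time_s: 10.9
tcp_pos: [0.4847, 0.2389, 0.0068]
eef_rot: [180.0, -0.0, -152.5]
contact_force: [-0.6, 0.0, -0.1]
gripper_width: 0.0346
gripper_force: 0.0
[0.48473947 0.23894804 0.00683583] 0.03842283820923869 [ 0.23095879  0.98861163 -0.28962983]
[391.3, 192.1, 512.0, 377.0] 0.92 [(np.int64(192), np.int64(511), np.int64(511)), (np.int64(204), np.int64(502), np.int64(511)), (np.int64(216), np.int64(493), np.int64(511)), (np.int64(228), np.int64(484), np.int64(511)), (np.int64(240), np.int64(486), np.int64(511)), (np.int64(303), np.int64(425), np.int64(428)), (np.int64(359), np.int64(389), np.int64(405))]
[218.7, 139.5, 282.1, 317.3] 0.71 [(np.int64(139), np.int64(240), np.int64(256)), (np.int64(151), np.int64(218), np.int64(278)), (np.int64(163), np.int64(218), np.int64(278)), (np.int64(175), np.int64(217), np.int64(277)), (np.int64(187), np.int64(226), np.int64(269)), (np.int64(199), np.int64(227), np.int64(268)), (np.int64(211), np.int64(227), np.int64(269)), (np.int64(223), np.int64(226), np.int64(269)), (np.int64(235), np.int64(228), np.int64(268)), (np.int64(247), np.int64(229), np.int64(268)), (np.int64(259), np.int64(230), np.int64(267)), (np.int64(295), np.int64(224), np.int64(274)), (np.int64(307), np.int64(225), np.int64(273))]
[435.7, 0.9, 512.0, 104.8] 0.58 [(np.int64(0), np.int64(436), np.int64(499)), (np.int64(12), np.int64(447), np.int64(506)), (np.int64(24), np.int64(458), np.int64(511)), (np.int64(36), np.int64(469), np.int64(511)), (np.int64(48), np.int64(471), np.int64(511)), (np.int64(60), np.int64(476), np.int64(511)), (np.int64(72), np.int64(485), np.int64(511)), (np.int64(84), np.int64(494), np.int64(511)), (np.int64(96), np.int64(502), np.int64(511))]
[array([248.77440443, 250.79176113]), array([247.91734071, 179.23669356]), array([247.46536046, 145.31182093]), array([248.85582052, 241.07676002]), array([247.65919508, 142.18658882])]
```

View pics/w6.png

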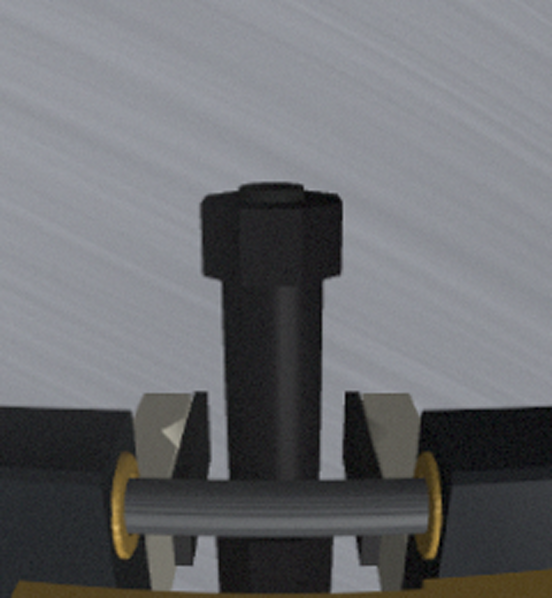

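```bash
python3 -m creep '[[60,0,0,-0.1,0,0,0],[60,0,0,-0.1,0,0,0],[60,0,0,0,0,0,0]]'
python3 -m creep '[[30,0,0,0,0,0,0],[20,0,0,0,0,0,0],[10,0,0,0,0,0,0],[10,0,0,0,0,0,0],[10,0,0,0,0,0,0],[10,0,0,0,0,0,0],[10,0,0,0,0,0,0],[10,0,0,0,0,0,0]]' 30
```

```text
time_s: 11.25
tcp_pos: [0.4845, 0.2386, 0.0013]
eef_rot: [-180.0, -0.1, -152.6]
contact_force: [-0.2, -0.8, -0.6]
gripper_width: 0.0588
gripper_force: 0.0
time_s: 11.92
tcp_pos: [0.4849, 0.2388, 0.002]
eef_rot: [-180.0, 0.0, -152.5]
contact_force: [-0.3, -0.8, -0.0]
gripper_width: 0.0206
gripper_force: 27.0
```

```bash
python3 -m creep '[[10,0,0,0,0,0,0],[10,0,0,0,0,0,0]]'; python3 -m creep '[[10,0,0,0.1,0,0,0],[10,0,0,0.2,0,0,0],[10,0,0,0.2,0,0,0],[10,0,0,0,0,0,0]]'
python3 - <<'E'
from h import *
c=capture("wrist");np.save("w7.npy",c,allow_pickle=True)
print(r.get_state()["tcp_pos"],r.get_state()["gripper_width"],r.get_state()["contact_force"])
a=np.load("w6.npy",allow_pickle=True).item()
for d in outline_of(c,"flashlight")[:3]: print(d["bbox"],d["conf"])
E
```

```text
time_s: 12.08
tcp_pos: [0.4849, 0.2388, 0.002]
eef_rot: [-180.0, 0.0, -152.5]
contact_force: [0.6, -0.6, 0.9]
gripper_width: 0.0209
gripper_force: 27.1
time_s: 12.42
tcp_pos: [0.4853, 0.2395, 0.0156]
eef_rot: [180.0, 0.1, -152.5]
contact_force: [1.0, 0.5, -2.2]
gripper_width: 0.0209
gripper_force: 26.5
[0.48517341 0.23938525 0.01524421] 0.020691094544595032 [-0.46465225  0.11508075 -1.09412152]
[216.7, 139.0, 287.1, 317.8] 0.66
[426.1, 0.2, 512.0, 106.7] 0.63
[393.8, 183.2, 512.0, 362.5] 0.59
```

```bash
python3 -m creep '[[10,0,0,0.5,0,0,0],[10,0,0,0.6,0,0,0],[10,0,0,0.6,0,0,-1],[10,0,-0.2,0.6,0,0,-2],[10,0,-0.4,0.6,0,0,-2.5],[10,0,-0.5,0.6,0,0,-3],[10,0,-0.6,0.4,0,0,-3],[10,0,-0.6,0.3,0,0,-3]]'
python3 -m creep '[[10,0,-0.7,0,0,0,-3],[10,0,-0.7,0,0,0,-3],[10,0,-0.7,0,0,0,-3],[10,0,-0.7,0,0,0,-3],[10,0,-0.7,0,0,0,-3],[10,0,-0.7,0,0,0,-3],[10,0,-0.7,0,0,0,-1],[10,0,-0.6,0,0,0,0]]'
python3 -m creep '[[10,0,-0.6,0,0,0,0],[10,0,-0.5,0,-0.1,-1,0],[10,0,-0.4,0,-0.2,-2,0],[10,0,-0.3,0,-0.3,-3,0],[10,0,-0.2,0,-0.3,-3,0],[10,0,0,0,-0.3,-3,0],[10,0,0,0,-0.3,-3,0],[10,0,0,0,0,0,0]]'
```

```text
time_s: 13.18
tcp_pos: [0.4849, 0.1812, 0.1204]
eef_rot: [180.0, 0.1, -167.2]
contact_force: [0.1, 0.2, -3.1]
gripper_width: 0.0211
gripper_force: 26.5
time_s: 13.85
tcp_pos: [0.4843, 0.0429, 0.1193]
eef_rot: [-180.0, -0.0, 173.9]
contact_force: [0.2, 0.5, -1.6]
gripper_width: 0.0207
gripper_force: 26.5
time_s: 14.52
tcp_pos: [0.4812, -0.0075, 0.118]
eef_rot: [179.9, 15.1, 174.0]
contact_force: [-1.2, -0.1, -1.7]
gripper_width: 0.0211
gripper_force: 26.5
```

```bash
python3 -m creep '[[10,0,-0.15,0.12,-0.25,-2.5,0],[10,0.05,-0.14,0.12,-0.25,-2.4,0],[10,0,0,0,0,0,0],[10,0,0,0,0,0,0],[10,0,0,0,0,0,0],[10,0,0,0,0,0,0]]'
python3 - <<'E'
from h import *
st=r.get_state();print(st["tcp_pos"],st["eef_rot"],st["gripper_width"])
cs={n:capture(n) for n in ("scene","top","wrist")}
np.save("w8.npy",cs,allow_pickle=True)
L=np.array((.538,-.0207,.160));f=np.array((.9345,-.0982,.342));T=L-.124*f
for n,c in cs.items():
    fi=n=="wrist";print(n,"lens",proj(c,L,fi),"tail",proj(c,T,fi),"cam",proj(c,(.756,-.0436,.24),fi),"tab",proj(c,(.538,-.0207,.0445),fi))
    for k in ("flashlight","gauge_tab","camera","index_bar"): print(k,[(np.round(d["bbox"]).tolist(),round(d["conf"],2)) for d in search_frame(c,k)[:4]])
a=cs["scene"];save(a,"f_scene.png",(170,180,310,300),3);save(cs["top"],"f_top.png",(220,90,320,230),3);save(cs["wrist"],"f_w.png",(130,0,400,330),2)
s=cv2.imread("pics/f_scene.png");t=cv2.imread("pics/f_top.png");h=420
print(s.shape,t.shape);u=np.zeros((420,420+300,3),np.uint8);u[:360,:420]=s;u[:,420:]=t;cv2.imwrite("pics/final.png",u)
E
```

```text
time_s: 15.02
tcp_pos: [0.487, -0.0129, 0.1259]
eef_rot: [179.9, 20.0, 173.9]
contact_force: [0.6, -0.7, -0.6]
gripper_width: 0.0208
gripper_force: 26.5
[ 0.48700928 -0.01289079  0.12585838] [179.86581738  19.98077654 173.91831821] 0.020803122509817175
scene lens [258.90884225 192.64256635] tail [282.32357096 178.34382523] cam [203.59142794 226.38264514] tab [258.52243984 211.11256412]
flashlight [([346.0, 187.0, 399.0, 233.0], 0.79), ([255.0, 178.0, 288.0, 198.0], 0.67), ([363.0, 248.0, 412.0, 297.0], 0.57)]
gauge_tab [([223.0, 212.0, 264.0, 250.0], 0.75)]
camera [([185.0, 216.0, 210.0, 240.0], 0.84), ([224.0, 210.0, 262.0, 250.0], 0.57)]
index_bar [([186.0, 206.0, 271.0, 285.0], 0.63)]
top lens [264.30842879 192.5551939 ] tail [260.76498955 230.26579491] cam [271.27373458 118.37547142] tab [264.9290068  197.60122734]
flashlight [([147.0, 267.0, 203.0, 287.0], 0.86), ([121.0, 199.0, 149.0, 257.0], 0.7), ([259.0, 191.0, 270.0, 209.0], 0.51)]
gauge_tab [([264.0, 156.0, 271.0, 191.0], 0.64)]
camera [([265.0, 105.0, 283.0, 124.0], 0.67)]
index_bar [([263.0, 106.0, 283.0, 119.0], 0.65), ([257.0, 190.0, 272.0, 209.0], 0.27)]
wrist lens [247.01721948 314.98960486] tail [245.99499781 134.3495077 ] cam [248.37525174 448.48688665] tab [247.70551587 209.88051739]
flashlight [([219.0, 142.0, 283.0, 317.0], 0.91)]
gauge_tab []
camera []
index_bar [([212.0, 183.0, 282.0, 190.0], 0.67)]
(360, 420, 3) (420, 300, 3)
```

```bash
python3 -m creep '[[10,-0.08,-0.04,-0.04,0,0,0],[10,-0.08,-0.04,-0.04,0,0,0],[10,0,0,0,0,0,0],[10,0,0,0,0,0,0],[10,0,0,0,0,0,0],[10,0,0,0,0,0,0],[10,0,0,0,0,0,0],[10,0,0,0,0,0,0]]'
python3 - <<'E'
from h import *
a=np.load("w8.npy",allow_pickle=True).item()["wrist"]
c=capture("wrist");ds=[d for d in search_frame(c,"index_bar")+search_frame(c,"flashlight")]
print([(np.round(d["bbox"]).tolist(),round(d["conf"],2)) for d in ds])
print(proj(c,(.5343,-.0548,.004),True),proj(c,(.5419,.0131,.004),True),np.array(r.get_state()["qd"]).round(2))
E
```

```text
time_s: 16.43
tcp_pos: [0.4821, -0.0153, 0.1235]
eef_rot: [179.9, 20.0, 173.9]
contact_force: [-0.0, -0.6, -1.9]
gripper_width: 0.0214
gripper_force: 26.5
[([213.0, 187.0, 286.0, 196.0], 0.61), ([217.0, 140.0, 282.0, 317.0], 0.69)]
[219.02760631 190.00109219] [281.57646986 190.28523862] [ 0.01  0.02 -0.09 -0.08 -0.11  0.06]
```

```bash
python3 -c "
from plant import close_job
print(close_job())"
```

```text
the job is handed in; nothing more can be done
None
```

I've handed the job in with the arm still holding the flashlight. The gauge tab was pulled out to within about 1 mm of the index bar and let go, and the lens sits above the tab, pitched up 20° into the camera. The verdict wasn't shown; my last checks were by numbers only, since I'd used all 10 picture views.

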